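# Unlock the knife chest and hold out the opened padlock

### The job

The knife chest is locked with a brass dial padlock that lies dial up in its nest on the lid. Turn the dial until its white pointer meets the red index mark and the latch clicks into its notch, and with the lock still lying in its nest swing the shackle wide open from under the T stud. Then take the lock by its case, lift it about 15 cm straight up and finish while holding it there, still, over the chest, dial up and shackle open as it is; leave the other things where they are.

Things in the scene. Friction and masses are not known exactly. Their poses are not given: they have to be found in the camera images.
- chest: birch knife chest, fixed, 246 (x) x 346 (y) mm, lid top 70 mm above the counter; origin: centre of its underside, x to its hinge side. On the lid a 4 mm dark hasp plate (172 x 90 mm) carries the padlock's nest: four grey lips round the case, 7 mm high above the plate and 5 mm thick, with 1.5 mm of play on each side
- t_stud (a point): middle of the top of the hasp's yellow T stud, fixed on the plate 44 mm ahead (lock's +x) of the lock's origin at the start: 7 mm post with a crossbar 48 mm along the lock's y, 10 mm along x, 22 to 29 mm above the plate. While the shackle is shut round the post the T keeps the lock from being lifted
- lock: brass padlock, about 0.45 kg, lying on its back loose in the nest; origin: centre of the case's underside (74 mm above the counter at the start), z up through the dial, x towards the shackle. Case 60 x 60 x 28 mm with the dial on its middle; the shackle leaves its +x face. The case can be gripped from above across its y (60 mm), above the lips, also with the shackle open
- lock_dial (a joint): angle of the dial, rad: 0 = white pointer at the red index mark on the case top's -x edge; positive = counterclockwise seen from above. Starts between +0.7 and +2.3, so turn it clockwise; range -0.25 to 2.6. Stiff (about 0.05 N m), stays where it is left; within about 0.08 of 0 the latch drops into the notch and then holds the dial there
- dial_grip (a point): centre of the dial's upright grip bar: black, 36 mm long, 10 mm thick, 22 mm high, on the dial's 42 mm round skirt. The point is 45.5 mm above the lock's underside, the bar's top 56.5 mm, the skirt's top 34.5 mm. The point's x axis runs along the bar; the white pointer is at its -x end
- lock_latch (a joint): travel of the spring latch inside the lock, m: 0 = riding on the dial's wheel, shackle blocked; 0.006 = dropped into the notch, shackle free. It carries the small green pip in the slot on the case's top at its +y edge, which jumps 6 mm towards the dial
- lock_shackle (a joint): swing of the shackle about shackle_pivot, rad: 0 = shut, 1.4 = fully open (stop); clockwise seen from above, so the crossbar goes from the lock's +x side to its -y side. Takes about 2 N at the crossbar (0.12 N m), stays where it is left. Blocked while the latch is up, with 0.04 rad of play; do not force it
- shackle_bar (a point): middle of the shackle's crossbar, a round steel bar 8 mm thick, 32 mm straight; its axis is 14 mm above the lock's underside (18 above the lid). From the pivot it lies 70 mm along its own x and 22 mm along its own y; shut, it is 92 mm ahead of the lock's origin. y axis along the bar, x away from the case, turning with the shackle. 39 mm free between bar and T stud
- shackle_pivot (a point): axis of the shackle's hinge, upright, fixed in the lock at x +22, y -22, z 14 mm from its origin.
- cup_red: small red measuring cup, 72 mm wide, 50 mm high, standing on the chest lid at its +y side; leave it
- spice_jar: amber jar with green cap, 44 mm wide, 85 mm high, standing on the chest lid at its +y side; leave it
- cup_red_2: red cup, 90 mm wide, 60 mm high, on the counter; leave it
- squeeze_bottle: blue bottle, 60 mm wide, 160 mm high, on the counter; leave it
- bowl: white bowl, 150 mm wide, 60 mm high, on the counter; leave it
- spatula: spatula with a wooden handle and steel blade, lying on the counter; leave it
Things that resemble listed ones, but are neither listed nor needed, are in the scene too. What is shaped like the lock but pink is not meant.

How it is judged (in metres and radians):
On the way, in this order (a step that is already met when the one before it is completed fails the run):
1. the dial stands at the index mark and the latch has dropped into the notch, the shackle still shut (value of joint lock_latch above 0.0045 m and value of joint each of lock_dial, lock_shackle below 0.15 rad), for 0.2 s.
2. the shackle has been swung wide open (over 1.1 rad) with the lock still lying in its nest (value of joint lock_shackle above 1.1 rad and height (world z) of lock below 0.08 m and angle between lock's own z axis and vertical below 0.1 rad), for 0.2 s.
At the end, for the whole second after the job is handed in: the lock is held in the fingers by its case, its underside at least 100 mm above the lid (170 mm above the counter), touching nothing of the chest, dial up within 20 degrees, shackle still open by over 1.0 rad, not moving (under 50 mm/s), over the chest (within 200 mm of the T stud, seen from above) (height (world z) of lock above 0.17 m and angle between lock's own z axis and vertical below 0.35 rad and value of joint lock_shackle above 1 rad and contact force between each of lock, lock_c0 and the fingers above 2 N and contact force between lock and chest below 0.05 N and linear speed of lock below 0.05 m/s and horizontal distance between lock and t_stud below 0.2 m); the arm keeps its last pose, push and grip.
It fails at once if a bystander is moved by more than 25 mm (distance of any of cup_red, spice_jar, cup_red_2, squeeze_bottle, bowl, spatula from where it was at the start of the episode above 0.025 m).
It also fails if it takes over 72 s, if anything falls off the work surface, if the arm or the gripper's body presses on something with over 40 N, if the wrist force passes 120 N, or if a joint passes its speed limit or range.

### The arm

A 6-joint arm with a two-finger parallel gripper is mounted at the origin on the work surface. World frame = base frame: x ahead of the robot, y to its left, z up, the work surface at z = 0. Lengths are in m, angles in degrees, forces in N, time in s.
With the tool pointing down it reaches from about 0.3 to 0.85 m from the base axis. Payload 5.4 kg.
Tool frame: the origin (TCP) lies midway between the tips of the shut fingers; the grasp point (between the pads) lies r.tcp_to_grasp behind it (r.tcp_to_grasp is the distance from the TCP to the grasp point, in m); y points along the fingers, z is the direction in which the jaws open and shut, and the axes are right-handed (so a half turn about y gives the same grasp; the last joint's range is limited). The gripper opens to 85 mm and grips with 20 to 120 N. Pads are 22 mm wide; open, the fingers measure 114 mm over their backs; the gripper's body (76 mm by 85 mm) begins 54 mm behind the grasp point. The pads swing forward as they close: fully open they stand 13 mm farther back than shut.
Start: joints at [53.852, 9.076, 91.501, -0, 79.423, -12.038], TCP at [0.235, 0.525, 0.231] pointing down, gripper open.
Joint ranges: [-166.64, 166.64], [-54.1, 131.32], [10.49, 154.53], [-73.88, 253.88], [9.74, 151.15], [-171.62, 171.62]. Speed limits (degrees/s): [147.25, 147.25, 180, 180, 180, 180].

### API

Orientations are given as a 3x3 rotation matrix whose columns are the frame's x, y, z axes.
In Python, from bench import r gives the robot as it stands. Calls block until the motion is done:
- r.movep(position, orientation): joint-space move of the TCP to a pose.
- r.move_linear(position, rot=None, feed=0.15): straight line of the TCP; rot=None keeps the orientation; feed is the mean speed in m/s.
- r.move_joints(angles): joint-space move.
- r.open_gripper() and r.grasp(strength=None): open the fingers fully, or close them until they stop; strength is the grip in N (None keeps the last).
- r.pause(seconds).
- r.ik(position, orientation): joint angles nearest the present ones, or None.
- r.sense(): the state.
- r.snapshot(name): name is "scene" or "top"; returns a dict with "frame" (400x640x3 uint8, red, green, blue), "mtx" (3x3 intrinsics, pixels), "extrinsics" (4x4, takes a point from camera to world coordinates). Camera axes: x right, y down, z forward; pixel columns grow to the right and rows downward; lengths in m; the calibration is good to about 2 mm. A picture is of the moment at which its call begins. There is no depth.
A pose or a line that the arm cannot do raises r.IKError and nothing moves.
- r.close_job(): hands the job in, once; it reports no verdict.
Trained networks look in the newest picture that a camera, given by its name, has taken for a name from the list of things; names that differ only in an ending like _2 or _b are one class to them, and where a whole thing is asked for, a point or a joint stands for the part that bears it (a point fixed in the world has none). Each returns a list of dicts, best first, with "score" (0 to 1); they miss things now and then, are a little off and sometimes report something else, mostly with a low value. They report only what shows in the picture. A call takes as long as a camera call. They do not tell look-alikes from the thing itself.
- r.outline_of(camera, label): "region" (400x640 bool, what is visible of it) and "rect" ([left, top, right, bottom] in pixels, round what is visible of it).
The state is a dict: "clock": time; "qpos": joint angles; "dq": joint speeds; "joint_torque": joint torques, N m; "tcp_pos": TCP position; "tcp_rot": TCP orientation; "ft_force": force on the tool from outside, world axes, zero at the start; "moment": the same for the moment, N m; "opening": finger opening in m.
Only numpy, scipy, OpenCV 4.12 (cv2) and the standard library are available. Lean on these libraries where they do the work, as an engineer would, in place of code of your own. Each camera call takes 0.05 s, during which the arm holds its last target.

## Working session

There is one attempt and no reset: what is moved stays moved. The work goes in short steps, each a Python script; the robot and the scene stay as the last script left them, time stands still between calls to the robot, and variables do not carry over. Pictures are saved under pics/ and viewed, and the job is handed in when it is done.

```bash
ls; mkdir -p pics
cat > h.py <<'E'
import numpy as np, cv2
from bench import r
def snap(n):
    s=r.snapshot(n); return s
def save(f,path): cv2.imwrite(path, cv2.cvtColor(f,cv2.COLOR_RGB2BGR))
def proj(s,p):
    T=np.linalg.inv(s["extrinsics"]); c=T[:3,:3]@np.array(p)+T[:3,3]; u=s["mtx"]@c; return u[:2]/u[2]
def ray(s,uv,z):
    E=s["extrinsics"]; d=E[:3,:3]@np.linalg.inv(s["mtx"])@np.array([uv[0],uv[1],1.]); o=E[:3,3]
    return o+d*(z-o[2])/d[2]
E
python3 - <<'E'
from h import *
for n in("scene","top"):
    s=snap(n); save(s["frame"],f"pics/{n}0.png"); print(n,s["extrinsics"].round(3).tolist(),s["mtx"].round(1).tolist())
    for l in ("lock","chest","lock_dial","lock_shackle"):
        for o in r.outline_of(n,l): print(l,round(o["score"],2),o["rect"],o["region"].sum())
print(r.sense(), r.tcp_to_grasp)
E
```

```text
pics
scene [[-0.171, 0.584, -0.793, 1.28], [0.985, 0.112, -0.13, 0.132], [0.012, -0.804, -0.595, 0.715], [0.0, 0.0, 0.0, 1.0]] [[393.9, 0.0, 313.0], [0.0, 393.9, 200.9], [0.0, 0.0, 1.0]]
lock 0.97 [234.9, 166.3, 270.6, 187.9] 458
lock 0.91 [110.4, 268.4, 165.6, 308.0] 954
lock 0.58 [260.3, 192.4, 285.2, 234.1] 545
lock 0.41 [207.4, 194.1, 358.6, 279.7] 9991
chest 0.59 [205.2, 194.5, 360.0, 276.7] 9937
chest 0.58 [258.5, 190.7, 282.6, 233.2] 570
lock_dial 0.68 [264.8, 196.0, 280.0, 209.8] 199
lock_dial 0.63 [121.5, 269.9, 140.5, 288.8] 241
lock_dial 0.57 [252.7, 167.2, 262.9, 179.4] 110
lock_shackle 0.72 [329.1, 172.8, 346.5, 210.7] 509
lock_shackle 0.71 [257.9, 216.9, 283.7, 230.5] 142
lock_shackle 0.49 [136.2, 280.2, 166.2, 303.2] 165
lock_shackle 0.4 [232.8, 165.4, 249.0, 179.1] 86
top [[0.019, -0.992, 0.123, 0.343], [-1.0, -0.02, -0.007, -0.007], [0.009, -0.122, -0.992, 1.304], [0.0, 0.0, 0.0, 1.0]] [[441.0, 0.0, 319.4], [0.0, 441.0, 200.8], [0.0, 0.0, 1.0]]
lock 0.71 [374.6, 272.1, 414.1, 310.3] 524
lock 0.7 [414.3, 106.3, 454.3, 139.3] 493
lock 0.68 [337.5, 165.7, 365.8, 211.3] 
[... 514 characters left out ...]
 -1.56327804e-03,
        7.94231479e+01, -1.20391792e+01]), 'dq': array([ 0.02873577, -0.08769337, -0.19509345,  0.06686153, -0.03839073,
        0.04450189]), 'joint_torque': array([-3.48934836e-04, -3.95644534e+01, -3.31386745e+01, -2.42944170e-04,
        1.65306148e-03,  6.37147807e-06]), 'tcp_pos': array([0.23490156, 0.52478126, 0.23124188]), 'tcp_rot': array([[ 9.12759146e-01, -4.35616892e-05,  4.08498152e-01],
       [-4.08498155e-01, -1.05095192e-04,  9.12759139e-01],
       [ 3.16986190e-06, -9.99999994e-01, -1.13721468e-04]]), 'ft_force': array([ 0.39537683, -0.86992656, -0.44868512]), 'moment': array([-0.00273425,  0.00425253,  0.02392706]), 'opening': 0.08568233610074961} 0.0187
```

Run:
```python
import cv2
t=cv2.imread("pics/top0.png"); s=cv2.imread("pics/scene0.png")
cv2.imwrite("pics/topc.png",cv2.resize(t[125:255,255:415],None,fx=5,fy=5,interpolation=cv2.INTER_CUBIC)[:600])
cv2.imwrite("pics/scenec.png",cv2.resize(s[150:290,200:370],None,fx=4,fy=4,interpolation=cv2.INTER_CUBIC))
```

```text
(no output)
```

View pics/top0.png

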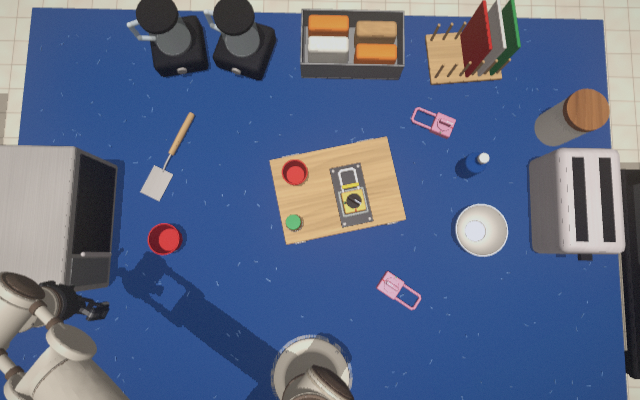

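View pics/scene0.png

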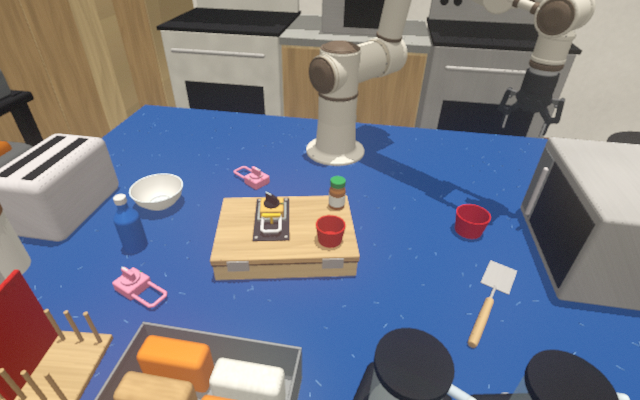

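View pics/topc.png

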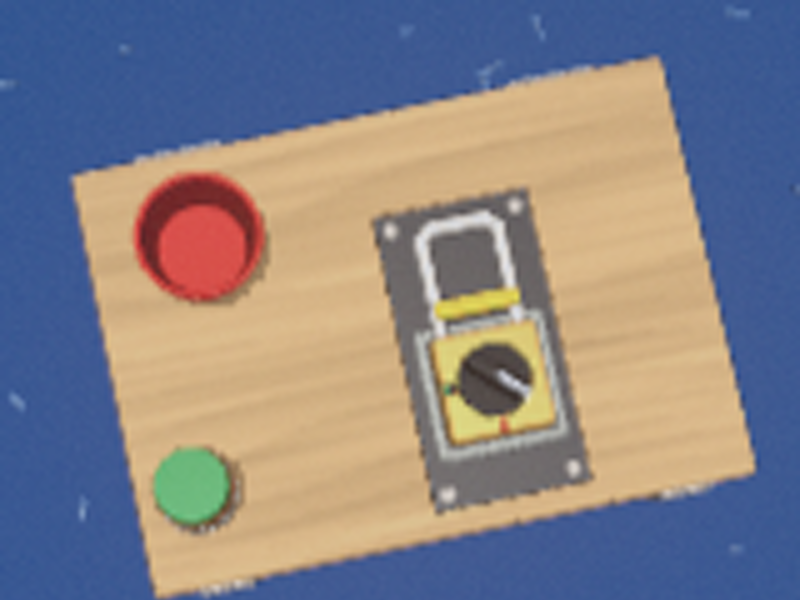

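View pics/scenec.png

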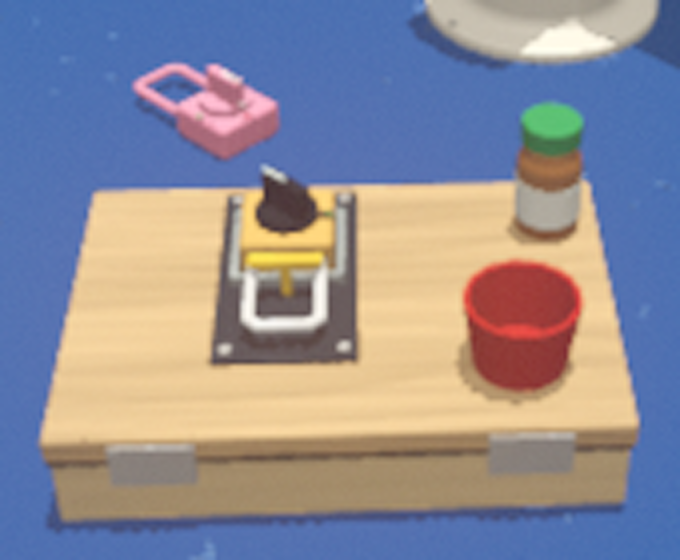

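The candidates in the top view are the yellow lock at (353,200) in its nest on the chest, and two pink look-alikes at (392,285) and (440,123) on the counter. The close crop shows the brass one: yellow T stud, red index at about (355.5,210) and white pointer at about (361,203). I'll use the brass lock and measure its pose next.

Run:
```python
from h import *
s=snap("top")
f=lambda u,v:((u+.5)/5-.5+255,(v+.5)/5-.5+125)
def g(n,pts,z):
    P=np.array([ray(s,f(*p),z)[:2] for p in pts]); print(n,P.round(4).tolist(),'mean',P.mean(0).round(4)); 
    if len(P)==4:
        d=[np.linalg.norm(P[i]-P[(i+1)%4]) for i in range(4)]; print('  sides',np.round(d,4))
        for i in range(4):
            e=P[(i+1)%4]-P[i]; print('  ang',np.degrees(np.arctan2(e[1],e[0])).round(1),end='')
        print()
    return P
g('plate',[(373,217),(527,190),(592,482),(437,513)],.074)
g('case',[(432,337),(540,318),(557,425),(450,447)],.102)
g('lid3',[(73,177),(659,57),(755,472),(157,598)],.070)
g('T',[(436,310),(520,296)],.103)
g('skirt',[(495,378)],.1085)
g('idx',[(505,426)],.102)
g('bar',[(468,364),(530,388)],.1305)
g('shacklebar far',[(460,216)],.088)
o=r.outline_of("top","lock_dial")
for q in o: print(q["rect"])
# scene crop
s=snap("scene"); f=lambda u,v:((u+.5)/4-.5+200,(v+.5)/4-.5+150)
g('plateS',[(213,360),(357,358),(354,195),(229,194)],.074)
g('T S',[(247,258),(326,258)],.103)
```

```text
plate [[0.589, -0.0409], [0.6065, -0.1283], [0.4408, -0.166], [0.4217, -0.0794]] mean [ 0.5145 -0.1037]
  sides [0.0891 0.1699 0.0886 0.1717]
  ang -78.7  ang -167.2  ang 102.4  ang 13.0
case [[0.5169, -0.0738], [0.5287, -0.1332], [0.4695, -0.143], [0.4562, -0.0844]] mean [ 0.4928 -0.1086]
  sides [0.0606 0.06   0.0601 0.0616]
  ang -78.8  ang -170.6  ang 102.8  ang 10.0
lid3 [[0.6094, 0.1303], [0.6868, -0.204], [0.4486, -0.2582], [0.3716, 0.0757]] mean [ 0.5291 -0.0641]
  sides [0.3432 0.2444 0.3427 0.244 ]
  ang -77.0  ang -167.2  ang 103.0  ang 12.9
T [[0.5318, -0.0757], [0.5406, -0.122]] mean [ 0.5362 -0.0989]
skirt [[0.494, -0.1082]] mean [ 0.494  -0.1082]
idx [[0.4684, -0.1145]] mean [ 0.4684 -0.1145]
bar [[0.4985, -0.0917], [0.4862, -0.1251]] mean [ 0.4923 -0.1084]
shacklebar far [[0.5878, -0.0894]] mean [ 0.5878 -0.0894]
[348.0, 191.7, 364.9, 207.2]
[338.1, 170.6, 355.0, 170.5]
[437.4, 115.0, 454.1, 131.0]
[386.7, 278.5, 398.5, 294.7]
[269.5, 136.6, 404.6, 243.0]
plateS [[0.6063, -0.1245], [0.5885, -0.0398], [0.4258, -0.0785], [0.4408, -0.1632]] mean [ 0.5154 -0.1015]
  sides [0.0866 0.1672 0.0861 0.1699]
  ang 101.8  ang -166.6  ang -79.9  ang 13.2
T S [[0.542, -0.1197], [0.5328, -0.0714]] mean [ 0.5374 -0.0956]
```

```bash
cat >> h.py <<'E'
YAW=12.5; O=np.array([.4935,-.108])
def L(x,y,z):
    a=np.radians(YAW); c,s=np.cos(a),np.sin(a); return np.array([O[0]+c*x-s*y,O[1]+s*x+c*y,.074+z])
def down(zang):
    a=np.radians(zang); z=np.array([np.cos(a),np.sin(a),0]); y=np.array([0,0,-1.]); return np.column_stack([np.cross(y,z),y,z])
def st(m=''):
    s=r.sense(); print(m,'t',round(s['clock'],2),'tcp',s['tcp_pos'].round(4),'F',s['ft_force'].round(1),'M',s['moment'].round(2),'op',round(s['opening'],4),'q',s['qpos'].round(1)); return s
E
python3 - <<'E'
from h import *
R=down(-20.2)
r.movep(L(0,0,.14),R); st('above')
r.move_linear(L(0,0,.0395),feed=.1); st('down')
r.grasp(25); st('grip')
s=snap("scene"); save(cv2.resize(s["frame"][130:270,200:370],None,fx=4,fy=4),"pics/s1.png")
s=snap("top"); save(cv2.resize(s["frame"][150:250,290:420],None,fx=5,fy=5),"pics/t1.png")
E
```

```text
above t 3.08 tcp [ 0.4937 -0.1073  0.214 ] F [ 0.8  0.8 -0.6] M [ 0.    0.02 -0.03] op 0.0856 q [-26.   -0.6 103.7   0.   76.9  -5.9]
down t 4.24 tcp [ 0.4941 -0.1083  0.1143] F [ 0.5 -0.8  0. ] M [-0.01 -0.01 -0.03] op 0.0857 q [-26.1   6.  108.9  -0.   65.   -5.9]
grip t 4.92 tcp [ 0.4932 -0.1079  0.1136] F [-3.  -0.4  2.4] M [ 0.07  0.47 -0.02] op 0.0093 q [-26.1   6.  109.   -0.   65.   -5.9]
```

View pics/s1.png

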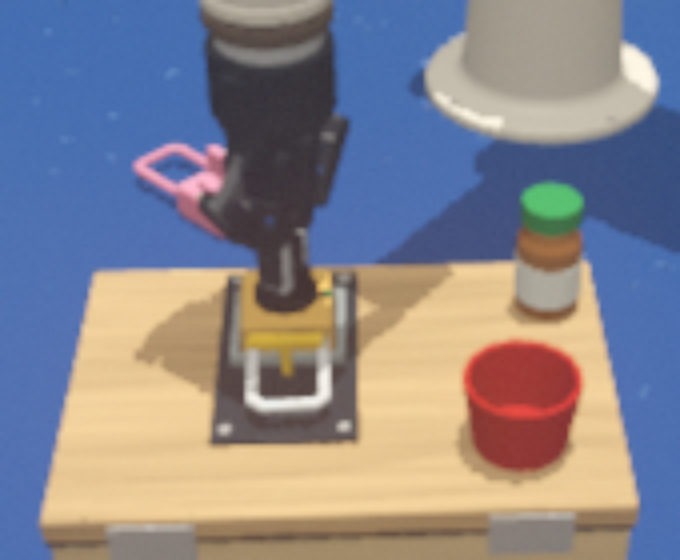

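The opening of 9.3 mm matches the 10 mm bar, so it is gripped. Now turning clockwise in steps.

Run:
```python
from h import *
P=L(0,0,.0395)
for a in [-30,-40,-50,-60,-66,-70,-73,-75.5,-77.5]:
    r.movep(P,down(a)); s=r.sense(); print(a,s['moment'].round(3),s['ft_force'].round(1),round(s['clock'],2),np.degrees(np.arctan2(s['tcp_rot'][1,2],s['tcp_rot'][0,2])).round(2))
s=snap("scene"); save(cv2.resize(s["frame"][165:235,240:310],None,fx=8,fy=8,interpolation=cv2.INTER_CUBIC),"pics/s2.png")
```

```text
-30 [ 0.202  0.68  -0.028] [-3.7  0.6  4.2] 5.3 -29.79
-40 [ 0.319  0.794 -0.064] [-4.5  1.8  5.2] 5.59 -39.67
-50 [ 0.345  0.782 -0.09 ] [-4.4  1.8  5.6] 5.88 -49.68
-60 [ 0.323  0.74  -0.179] [-4.3  1.2  5.1] 6.17 -59.69
-66 [ 0.383  0.713 -0.137] [-4.4  1.5  4.8] 6.42 -65.69
-70 [ 0.346  0.778 -0.066] [-4.2  2.   5.3] 6.67 -69.67
-73 [0.386 0.773 0.001] [-5.3  1.9  4.7] 6.92 -72.66
-75.5 [0.391 0.792 0.007] [-3.8  1.3  5.9] 7.17 -75.16
-77.5 [ 0.433  0.843 -0.054] [-4.6  2.1  6.2] 7.42 -77.16
```

View pics/s2.png

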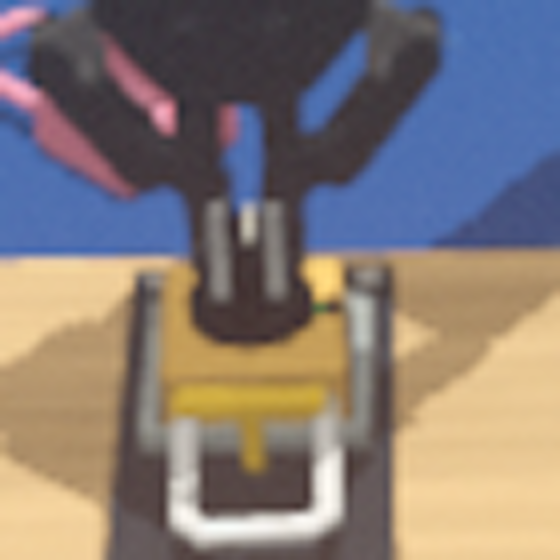

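Run:
```python
from h import *
r.pause(.3)
r.open_gripper(); P=L(0,0,.16)
r.move_linear(P,feed=.25); st()
r.movep(L(-.02,.22,.25),down(-20))
st()
s=snap("top"); save(cv2.resize(s["frame"][155:235,315:395],None,fx=7,fy=7,interpolation=cv2.INTER_CUBIC),"pics/t3.png")
s=snap("scene"); save(cv2.resize(s["frame"][175:245,240:310],None,fx=8,fy=8,interpolation=cv2.INTER_CUBIC),"pics/s3.png")
```

```text
t 9.13 tcp [ 0.493  -0.1078  0.233 ] F [-0.5  0.1 -0.5] M [-0.01  0.01  0.02] op 0.0852 q [-26.1  -1.5 102.4  -0.   79.2  51.4]
 t 10.07 tcp [0.4262 0.1019 0.3224] F [0.9 1.  0. ] M [0.05 0.02 0.  ] op 0.0856 q [ -2.4 -14.6 104.1  -0.   90.6  17.7]
```

View pics/t3.png

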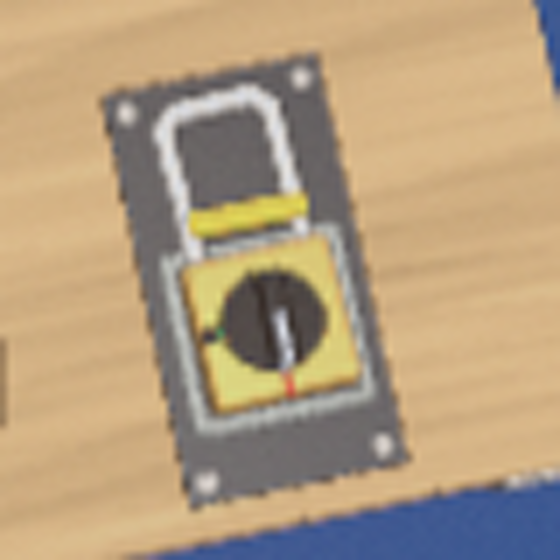

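View pics/s3.png

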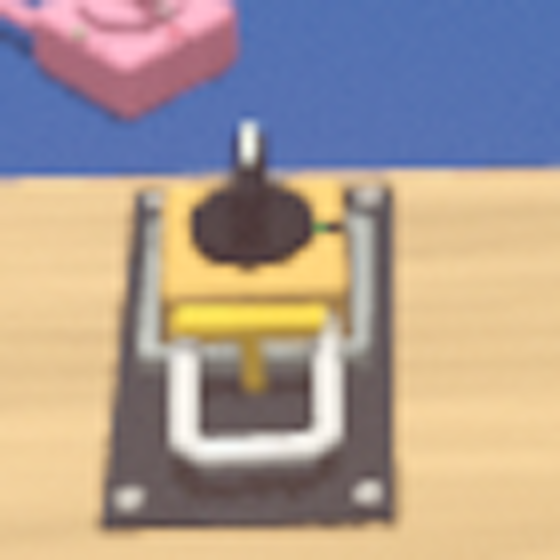

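The white pointer meets the red mark (crop ~(287,365)→(290,385)), and the green pip at (222,333) now sits next to the dial, so the latch is in. Next I'll swing the shackle with shut fingers, pushing the far leg from outside along its arc.

```bash
cat >> h.py <<'E'
def S(th,x,y,z):
    c,s=np.cos(-th),np.sin(-th); return L(.022+c*x-s*y,-.022+s*x+c*y,z)
E
python3 - <<'E'
from h import *
r.grasp(30)
r.movep(S(0,.056,.080,.08),down(YAW)); st()
r.move_linear(S(0,.056,.080,.006),feed=.12); st('low')
for th in np.arange(-.12,.15,.06):
    r.move_linear(S(th,.056,.059,.006),rot=down(YAW-np.degrees(th)),feed=.05); s=r.sense(); print(round(th,2),s['ft_force'].round(1),s['tcp_pos'].round(4),round(s['clock'],2))
s=snap("top"); save(cv2.resize(s["frame"][145:245,305:405],None,fx=6,fy=6,interpolation=cv2.INTER_CUBIC),"pics/t4.png")
s=snap("scene"); save(cv2.resize(s["frame"][165:265,230:330],None,fx=6,fy=6,interpolation=cv2.INTER_CUBIC),"pics/s4.png")
E
```

```text
t 11.94 tcp [ 0.5575 -0.0341  0.1549] F [-0.6  1.   0.3] M [-0.01 -0.04 -0.03] op -0.0001 q [-15.9  10.6  98.7   0.   70.6 -28.4]
low t 12.71 tcp [ 0.5578 -0.0345  0.081 ] F [-0.5 -0.4  0.3] M [-0.03 -0.02  0.01] op 0.0001 q [-15.9  16.1 101.4   0.   62.4 -28.4]
-0.12 [ 0.3 -0.5  0.1] [ 0.5536 -0.0506  0.0808] 13.19
-0.06 [-0.1 -0.5  0.1] [ 0.5576 -0.0524  0.0802] 13.44
0.0 [-0.6  0.1  0.1] [ 0.5617 -0.0549  0.08  ] 13.69
0.06 [-1.   1.7  0.2] [ 0.5656 -0.0575  0.0799] 13.94
0.12 [ 0.5 -0.1  0.2] [ 0.5697 -0.0605  0.08  ] 14.19
```

View pics/s4.png

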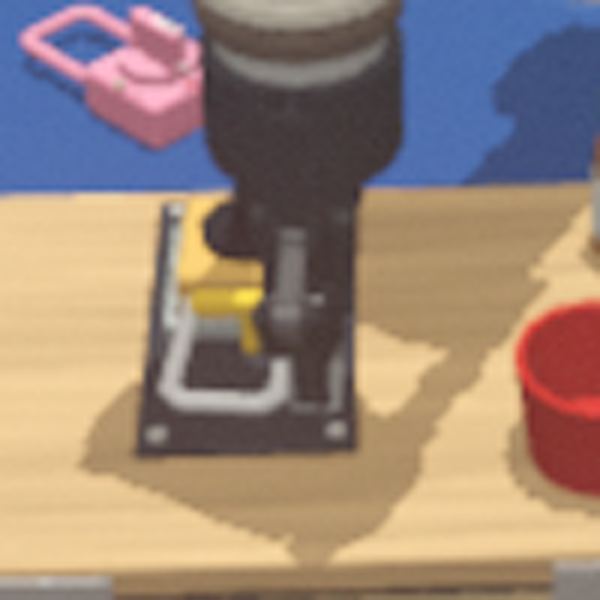

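Run:
```python
from h import *
for th in list(np.arange(.2,1.33,.08))+[1.36,1.40]:
    r.move_linear(S(th,.056,.059,.006),rot=down(YAW-np.degrees(th)),feed=.06); s=r.sense(); print(round(th,2),s['ft_force'].round(1),round(s['clock'],2))
    if np.linalg.norm(s['ft_force'])>15: print('STOP');break
r.pause(.3)
s=snap("scene"); save(cv2.resize(s["frame"][165:265,220:320],None,fx=6,fy=6,interpolation=cv2.INTER_CUBIC),"pics/s5.png")
s=snap("top"); save(cv2.resize(s["frame"][145:245,305:405],None,fx=6,fy=6,interpolation=cv2.INTER_CUBIC),"pics/t5.png")
```

```text
0.2 [-0.7 -0.2  0.3] 14.55
0.28 [-0.6 -0.5  0.3] 14.81
0.36 [-0.5 -0.1 -1. ] 15.07
0.44 [0.3 0.4 0.4] 15.32
0.52 [-0.9 -0.3 -0. ] 15.58
0.6 [ 1.2 -0.4 -0.9] 15.84
0.68 [ 0.6  0.2 -0.2] 16.1
0.76 [-0.7  0.1  1.1] 16.36
0.84 [0.1 0.8 0.1] 16.62
0.92 [ 1.2 -0.3  0.5] 16.88
1.0 [ 2.8  2.7 -1.1] 17.13
1.08 [1.1 0.5 0.8] 17.39
1.16 [ 0.5 -0.7 -0.3] 17.65
1.24 [ 0.4  0.  -0.2] 17.91
1.32 [ 0.4  0.  -0.2] 18.17
1.36 [ 0.   0.7 -0.5] 18.42
1.4 [ 0.5  0.8 -0.1] 18.67
```

View pics/s5.png

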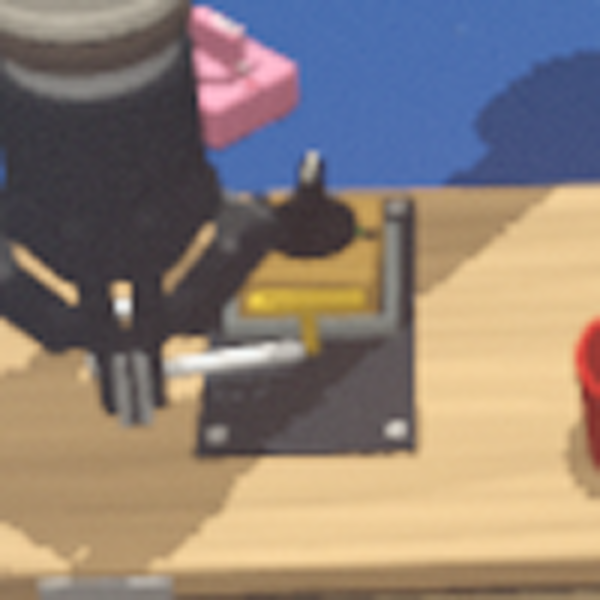

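Run:
```python
from h import *
r.move_linear(S(1.4,.056,.075,.006),feed=.1)
r.move_linear(S(1.4,.056,.075,.15),feed=.2)
r.movep(L(-.02,.22,.25),down(-20)); st()
s=snap("top"); save(cv2.resize(s["frame"][145:245,305:405],None,fx=6,fy=6,interpolation=cv2.INTER_CUBIC),"pics/t6.png")
```

```text
t 21.48 tcp [0.4267 0.1019 0.3234] F [-0.2 -0.2 -1. ] M [0.01 0.02 0.04] op -0.0002 q [ -2.4 -14.6 104.   -0.   90.6  17.7]
```

View pics/t6.png

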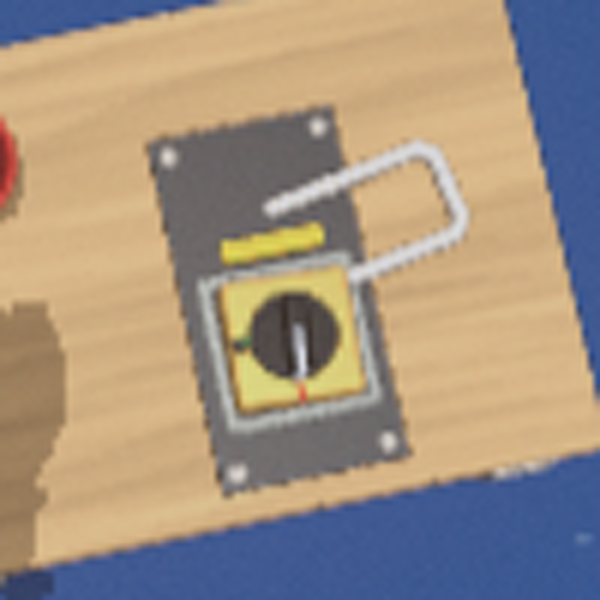

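The shackle is fully open: the leg direction in the picture gives about -80° (1.4 rad). Case centre is at crop (293,335). Now gripping the case.

Run:
```python
from h import *
s=snap("top"); print(ray(s,((293.5)/6-.5+305,(335.5)/6-.5+145),.102))
r.open_gripper()
R=down(YAW-90)
r.movep(L(-.003,0,.13),R); st()
r.move_linear(L(-.003,0,.006),feed=.1); st('down')
s=snap("scene"); save(cv2.resize(s["frame"][165:245,230:310],None,fx=7,fy=7,interpolation=cv2.INTER_CUBIC),"pics/s7.png")
```

```text
[ 0.49419574 -0.10822501  0.102     ]
 t 23.35 tcp [ 0.4909 -0.108   0.2047] F [ 0.3 -0.   0.5] M [ 0.05 -0.02 -0.02] op 0.0855 q [-26.2  -0.5 104.7   0.   75.8  51.2]
down t 24.74 tcp [ 0.4912 -0.1089  0.0807] F [-0.1  0.5  0.5] M [-0.03 -0.01  0.02] op 0.0852 q [-26.3   8.5 110.5  -0.   60.9  51.2]
```

View pics/s7.png

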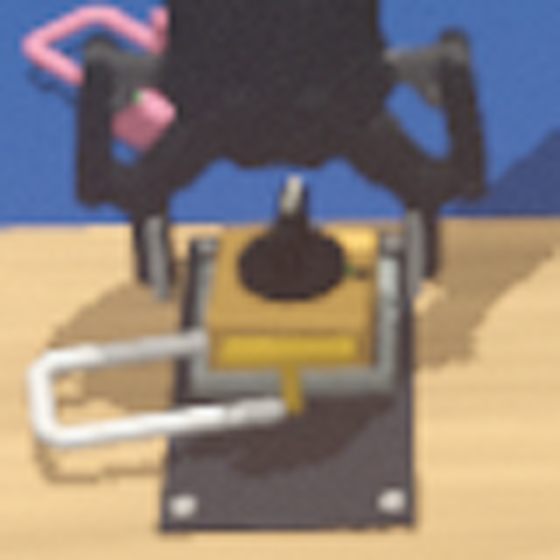

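Run:
```python
from h import *
r.move_linear(L(-.003,0,.0045),feed=.05)
r.grasp(70); st('grip')
s=snap("scene"); save(cv2.resize(s["frame"][165:245,230:310],None,fx=7,fy=7,interpolation=cv2.INTER_CUBIC),"pics/s8.png")
```

```text
grip t 25.4 tcp [ 0.4906 -0.1082  0.0791] F [-2.5  3.   6.1] M [ 0.42  0.29 -0.02] op 0.0582 q [-26.3   8.7 110.5   0.   60.8  51.2]
```

View pics/s8.png

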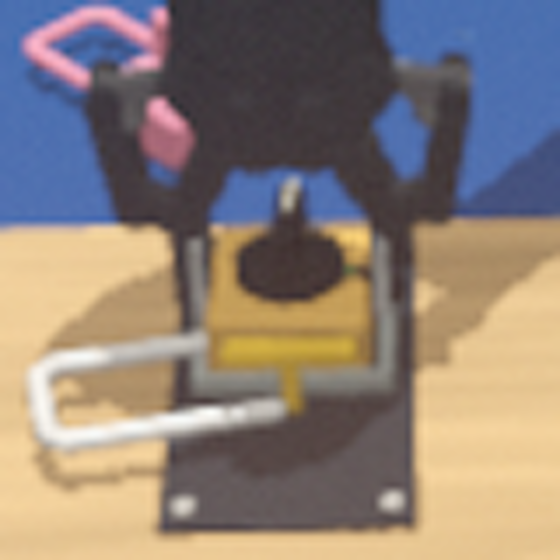

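Run:
```python
from h import *
p=r.sense()['tcp_pos']
r.move_linear(L(-.003,0,.0195),feed=.04); st('15mm')
r.move_linear(L(-.003,0,.1545),feed=.08); st('up')
r.pause(.7); st()
s=snap("scene"); save(cv2.resize(s["frame"][90:250,200:360],None,fx=3.7,fy=3.7,interpolation=cv2.INTER_CUBIC),"pics/s9.png")
s=snap("top"); save(cv2.resize(s["frame"][120:260,260:420],None,fx=4,fy=4,interpolation=cv2.INTER_CUBIC),"pics/t9.png")
```

```text
15mm t 25.98 tcp [ 0.4903 -0.1087  0.0934] F [ 0.4 -0.7 -4.2] M [0.04 0.12 0.05] op 0.0583 q [-26.3   7.3 110.1  -0.   62.6  51.2]
up t 27.82 tcp [ 0.4903 -0.1085  0.2279] F [-0.7 -0.8 -5.1] M [ 0.01  0.09 -0.01] op 0.0587 q [-26.3  -1.7 103.2   0.   78.6  51.2]
 t 28.52 tcp [ 0.4906 -0.1086  0.2285] F [-0.1  0.4 -4.4] M [0.06 0.06 0.02] op 0.0584 q [-26.3  -1.7 103.1  -0.   78.6  51.2]
```

View pics/s9.png

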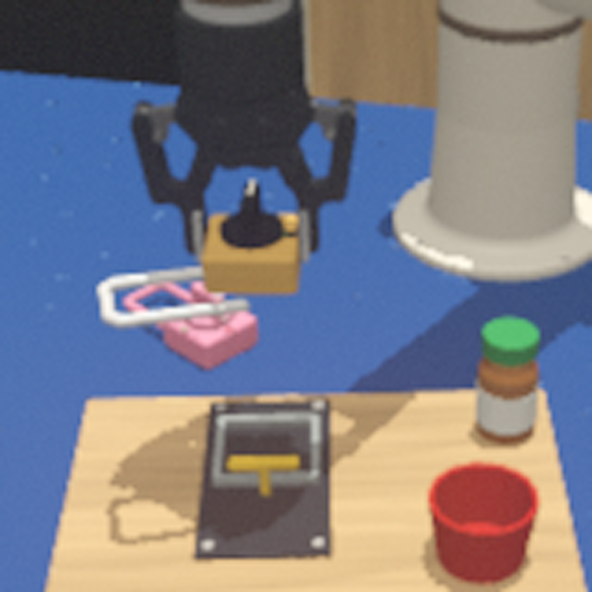

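View pics/t9.png

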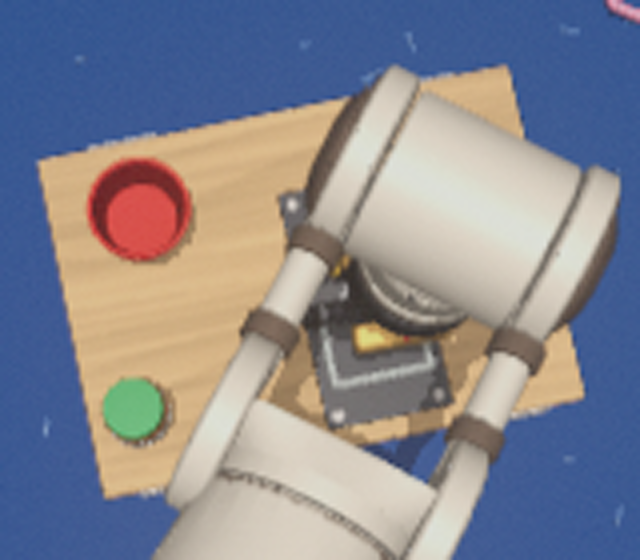

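The lock is held level over the empty nest with its shackle open, and 4.4 N on the wrist matches 0.45 kg. The cup and jar are where they were. Handing in.

Run:
```python
from h import *
st(); r.close_job()
```

```text
t 28.62 tcp [ 0.4906 -0.1086  0.2285] F [-0.4 -0.6 -5. ] M [-0.    0.05 -0.01] op 0.059 q [-26.3  -1.7 103.1   0.   78.6  51.2]
the job is handed in; nothing more can be done
```

The padlock is unlocked and held still about 15 cm above its nest, dial up with the shackle open. I handed the job in at 28.6 s of the 72 s allowed; the interface gives no verdict.

- **Dial:** I gripped the bar and turned it about 57° clockwise. In the pictures afterwards the white pointer stood at the red mark and the green pip had jumped in towards the dial.
- **Shackle:** I pushed it open with shut fingers, with no more than about 4 N at the wrist. The top view gave about 80° (1.4 rad), with the lock still in its nest.
- **Lift:** I gripped the case at 70 N, and the opening read 58 mm against the 60 mm case. After the lift the wrist carried about 4.5–5 N, which fits 0.45 kg. The lock's underside should be about 0.22 m above the counter, worked out from the tool height rather than measured on the lock.
- **Bystanders:** In the last pictures the cup and jar on the lid looked unmoved. I did not re-measure any of the other things, but the arm stayed clear of them.

No check failed. The opening read about 1 to 2 mm under the true width on both the bar and the case, a small steady offset.

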